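Check a brake lever's stop at the inspection bench

TASK

Check the brake lever that stands between the yellow corner marks: with the outside of the fingers, push it gently towards its bar until it will go no farther, keep it there for about a second, then let it spring back. Then press the green button if the lever stopped clearly short of the bar, or the red button if it came all the way to the bar. Pinch and lift nothing, and leave the other lever, the other button and everything else on the bench alone.

Things in the scene. Friction and masses are not known exactly. Their poses are not given: they have to be found in the camera images.
- marks: Four yellow corner marks taped on the table around one of the two lever stands (outline 250 x 270 mm); origin at the middle, on the table. The stand to be checked stands with its foot within 20 mm of this origin. The other stand stands on a plain grey mat, about 0.4 m away.
- foot_a (a point): Lever sample A: centre of the underside of its white base plate (140 x 200 x 12 mm), on the table. Its orientation gives the stand's yaw; the stand's own frame: x from the robot's side towards the bar (the way the lever is pushed), y along the bar. Fixed to the table; highest part 118 mm above it. Samples A and B look alike.
- bar_a: Lever sample A: the level handlebar with its black rubber grip (radius 15 mm), fixed, held by a post at each end. Origin on the bar's centre line, 35 mm to +x of the foot point and 100 mm above the table; the bar runs along y.
- pivot_a (a point): Lever sample A: pivot of the lever (upright axis), 100 mm above the table, at x +5, y +60 mm in the stand's frame; 30 mm on the robot's side of the bar's centre line.
- press_a (a point): Lever sample A: where to press the red-coated metal lever (round rod of 10 mm diameter), on the rod's centre line, 105 mm from the pivot, 100 mm above the table. It moves with the lever; released, it lies 64 mm on the robot's side of the bar's centre line. The lever's end, a 16 mm ball, is 20 mm farther out.
- lever_a (a joint): Angle of lever A about its pivot, rad: 0 released, growing as it is pushed towards the bar (counter-clockwise seen from above). Springs back by itself; pushing takes about 2 N at the start, 4 to 6 N just before the stop. At 0.42 it lies along the grip. A sound lever stops by 0.30 (gap to the grip over 10 mm), a faulty one beyond 0.36 (at the grip); which sample is which is not known.
- foot_b (a point): Lever sample B: centre of the underside of its white base plate (140 x 200 x 12 mm), on the table. Its orientation gives the stand's yaw; the stand's own frame: x from the robot's side towards the bar (the way the lever is pushed), y along the bar. Fixed to the table; highest part 118 mm above it. Samples A and B look alike.
- bar_b: Lever sample B: the level handlebar with its black rubber grip (radius 15 mm), fixed, held by a post at each end. Origin on the bar's centre line, 35 mm to +x of the foot point and 100 mm above the table; the bar runs along y.
- pivot_b (a point): Lever sample B: pivot of the lever (upright axis), 100 mm above the table, at x +5, y +60 mm in the stand's frame; 30 mm on the robot's side of the bar's centre line.
- press_b (a point): Lever sample B: where to press the red-coated metal lever (round rod of 10 mm diameter), on the rod's centre line, 105 mm from the pivot, 100 mm above the table. It moves with the lever; released, it lies 64 mm on the robot's side of the bar's centre line. The lever's end, a 16 mm ball, is 20 mm farther out.
- lever_b (a joint): Angle of lever B about its pivot, rad: 0 released, growing as it is pushed towards the bar (counter-clockwise seen from above). Springs back by itself; pushing takes about 2 N at the start, 4 to 6 N just before the stop. At 0.42 it lies along the grip. A sound lever stops by 0.30 (gap to the grip over 10 mm), a faulty one beyond 0.36 (at the grip); which sample is which is not known.
- green_top (a point): Centre of the top of the round green push button (32 mm across; means: passed) on its own grey box, 66 mm square and 55 mm tall; pressed straight down.
- green (a joint): Travel of the green button, m: 0 up, 0.006 fully down (4.5 N), springs back up. It counts from 0.004.
- red_top (a point): Centre of the top of the round red push button (32 mm across; means: failed) on its own grey box, 66 mm square and 55 mm tall; pressed straight down.
- red (a joint): Travel of the red button, m: 0 up, 0.006 fully down (4.5 N), springs back up. It counts from 0.004.
- petri_dish: Bystander, loose, to be left alone: clear closed petri dish, 90 mm across, 19 mm high; origin under its centre.
- slide_box: Bystander, loose, to be left alone: blue slide box, 90 x 35 x 32 mm; origin under its centre.
- cleaner: Bystander, loose, to be left alone: amber bottle, 52 mm across, 150 mm high; origin under its centre.
- driver: Bystander, loose, to be left alone: screwdriver with orange handle; origin under its centre.
- mug: Bystander, loose, to be left alone: white mug, 76 mm across, 90 mm high; origin under its centre.
- jar: Bystander, loose, to be left alone: small jar, 56 mm across, 60 mm high; origin under its centre.
- gauge_block: Bystander, loose, to be left alone: steel gauge block, 30 x 50 x 20 mm; origin under its centre.
Things that resemble listed ones, but are neither listed nor needed, are in the scene too. Leave any orange look-alike of the part that bears green_top alone.

How it is judged:
By the outcome, as a careful person would: the job done as asked, in the order asked, and still so for the second after the job is handed in, with the robot touching nothing.
It also fails if it takes over 48 s, if anything falls off the work surface, if the arm or the gripper's body presses on something with over 40 N, if the wrist force passes 120 N, or if a joint passes its speed limit or range.

ROBOT

A 6-joint arm with a two-finger parallel gripper is mounted at the origin on the work surface. World frame = base frame: x ahead of the robot, y to its left, z up, the work surface at z = 0. Lengths are in mm, angles in degrees, forces in N, time in s.
With the tool pointing down it reaches from about 350 to 850 mm from the base axis. Payload 8.1 kg.
Tool frame: the origin (TCP) lies between the finger pads; the fingertips stand 22 mm ahead of it and the grasp point (between the pads) lies 3 mm ahead of it (r.nose_length is the z of the fingertips in the tool frame, in mm); z points along the fingers, x is the direction in which the jaws open and shut, and the axes are right-handed (so a half turn about z gives the same grasp; the last joint's range is limited). The gripper opens to 85 mm and grips with 20 to 120 N. Pads are 22 mm wide; open, the fingers measure 114 mm over their backs; the gripper's body (76 mm by 85 mm) begins 54 mm behind the grasp point. The pads swing forward as they close: fully open they stand 13 mm farther back than shut.
Start: joints at [66.383, 7.471, 85.268, -0, 87.261, -4.893], TCP at [192.587, 568.257, 253.292] pointing down, gripper open.
Joint ranges: [-169.43, 169.43], [-51.17, 129.36], [1.28, 143.12], [-76.62, 256.62], [0, 156.53], [-152.29, 152.29]. Speed limits (degrees/s): [136.94, 136.94, 159.86, 180, 180, 180].

INTERFACE

Orientations are given as [roll, pitch, yaw] about the fixed x, y, z axes, in that order (R = Rz(yaw) Ry(pitch) Rx(roll)).
In Python, from bench import r gives the robot as it stands.
- The arm moves only by the shell command python3 -m jog 'ROWS' [FORCE]. ROWS is JSON, a list of rows, each a list of 5 numbers: the shift along the tool's x, y, z in m, then the turn about the tool's z in degrees, then the opening in per cent of the stroke, from 0 (shut) to 100 (fully open). A call has 1 to 8 rows; each row is the pose to reach, as a shift and turn from the pose measured when the call began, along the tool's axes at that moment; what a row does not reach only later rows make up. A row lasts 1/10 s, in which the tool goes at most 50 mm and 8.59 degrees, less where a joint would pass 70% of its speed; a pose out of reach is approached as far as the arm can. A call with a gripper value outside its range is refused whole. The fingers move at their own pace and stop on an object; FORCE is the grip in N (left out, the last holds). Time passes only in rows, so rows that repeat a pose let the fingers close. It gives the time, the measured TCP pose, the force and the opening at its end, in the units of the state.
- r.sense(): the state, without advancing time (a new reading comes with each control period).
- r.snapshot(name): name is "scene" or "top"; returns a dict with "image" (384x512x3 uint8, red, green, blue), "K" (3x3 intrinsics, pixels), "T" (4x4, takes a point from camera to world coordinates). Camera axes: x right, y down, z forward; pixel columns grow to the right and rows downward; lengths in mm; the calibration is good to about 2 mm. A picture is of the moment at which its call begins. There is no depth.
- r.hand_in(): hands the job in, once; it reports no verdict.
Trained networks look in a picture, given as the dict that the camera call returned (one of the last four; its "shot" number tells which), for a name from the list of things; names that differ only in an ending like _2 or _b are one class to them, and where a whole thing is asked for, a point or a joint stands for the part that bears it (a point fixed in the world has none). Each returns a list of dicts, best first, with "conf" (0 to 1); they miss things now and then, are a little off and sometimes report something else, mostly with a low value. They report only what shows in the picture. A call takes as long as a camera call. They do not tell look-alikes from the thing itself.
- r.search_frame(picture, label): "bbox" ([left, top, right, bottom] in pixels, round what is visible of it).
- r.pinpoint(picture, label): "uv" ([column, row] in pixels: a listed point, or the origin of a listed thing).
The state is a dict: "time": time; "joint_pos": joint angles; "qd": joint speeds; "joint_efforts": joint torques, N m; "tool_pos": TCP position; "tcp_rot": TCP orientation; "ft_force": force on the tool from outside, world axes, zero at the start; "wrist_torque": the same for the moment, N m; "finger_gap": finger opening in mm.
Only numpy, scipy, OpenCV 4.12 (cv2) and the standard library are available. Lean on these libraries where they do the work, as an engineer would, in place of code of your own. Each camera call takes 0.05 s, during which the arm holds its last target. There are 200 camera calls.

## Working session

There is one attempt and no reset: what is moved stays moved. The work goes in short steps, Python scripts to look and compute and a shell command to move; the robot and the scene stay as the last step left them, time stands still between calls to the robot, and variables do not carry over. Pictures are saved under pics/ and viewed, about 8 in all and at most 12, crops included, and the job is handed in when it is done.

```bash
mkdir -p pics; ls
cat > h.py <<'E'
import numpy as np, cv2
from bench import r
def snap(n,f=None):
    p=r.snapshot(n)
    if f: cv2.imwrite('pics/'+f,cv2.cvtColor(p['image'],cv2.COLOR_RGB2BGR))
    return p
def ray(p,uv,z):
    K=np.array(p['K']);T=np.array(p['T'])
    d=T[:3,:3]@np.linalg.inv(K)@[uv[0],uv[1],1.]
    o=T[:3,3]; return (o+d*(z-o[2])/d[2]).round(1)
def proj(p,X):
    K=np.array(p['K']);T=np.array(p['T'])
    c=K@(T[:3,:3].T@(np.array(X)-T[:3,3])); return (c[:2]/c[2]).round(1)
E
python3 - <<'E'
from h import *
s=r.sense();print(s)
Z=dict(marks=0,foot_a=0,bar_a=100,pivot_a=100,press_a=100,green_top=60,red_top=60,mug=0,cleaner=0,jar=0,petri_dish=0,slide_box=0,driver=0,gauge_block=0)
for c in('top','scene'):
    p=snap(c,c+'1.png');print(c,np.array(p['T']).round(2).tolist())
    for k,z in Z.items():
        print(k,[(np.round(d['uv'],1).tolist(),round(d['conf'],2),ray(p,d['uv'],z)[:2].tolist()) for d in r.pinpoint(p,k)[:4]])
E
```

```text
pics
{'time': 0.0, 'joint_pos': array([ 6.63815586e+01,  7.51517670e+00,  8.53295644e+01,  2.35406926e-03,
        8.72636697e+01, -4.89202818e+00]), 'qd': array([-0.14749903, -0.03705772, -0.10978795, -0.03179922,  0.00895426,
       -0.00774352]), 'joint_efforts': array([ 5.15044976e-04, -5.69403970e+01, -5.00550842e+01,  1.80330726e-04,
        1.47179340e-02, -1.15523703e-04]), 'tool_pos': array([192.37511468, 567.77258752, 252.24097112]), 'tcp_rot': array([-1.79988412e+02,  1.07815358e-01,  7.12734831e+01]), 'ft_force': array([-0.60687849,  0.45665191,  0.66147274]), 'wrist_torque': array([ 0.01953016,  0.01255108, -0.01636328]), 'finger_gap': 85.41140096645617}
top [[0.02, -1.0, 0.04, 507.65], [-1.0, -0.02, 0.0, -4.75], [-0.0, -0.04, -1.0, 1066.49], [0.0, 0.0, 0.0, 1.0]]
marks []
foot_a [([328.9, 174.1], 0.94, [605.9, -239.6]), ([178.9, 175.2], 0.91, [594.2, 219.0])]
bar_a [([171.4, 153.0], 0.96, [647.6, 220.5]), ([334.9, 157.6], 0.62, [642.9, -233.8])]
pivot_a [([152.2, 168.7], 0.6, [602.8, 272.6]), ([330.6, 172.6], 0.2, [601.0, -222.3])]
press_a [([348.4, 180.6], 0.7, [579.7,
[... 1120 characters left out ...]
-227.2])]
press_a [([311.2, 167.8], 0.65, [560.1, 186.0]), ([171.6, 229.2], 0.63, [570.3, -274.1])]
green_top [([274.1, 224.4], 0.64, [665.7, -35.3]), ([252.3, 149.6], 0.63, [299.3, 159.3]), ([249.0, 174.8], 0.37, [425.5, 56.1])]
red_top []
mug [([311.2, 160.8], 0.56, [401.0, 337.2])]
cleaner [([315.9, 247.5], 0.72, [748.5, 38.4]), ([271.5, 224.9], 0.25, [602.5, 5.4])]
jar [([260.5, 290.2], 0.78, [781.4, -166.1]), ([274.6, 226.5], 0.21, [613.5, 7.8])]
petri_dish [([274.6, 223.8], 0.64, [603.9, 15.4])]
slide_box [([285.0, 261.4], 0.63, [740.5, -59.0])]
driver [([199.8, 236.8], 0.58, [525.3, -180.5]), ([356.7, 168.8], 0.45, [535.6, 420.5])]
gauge_block [([114.7, 272.6], 0.69, [517.6, -416.5])]
```

Run:
```python
import cv2
t=cv2.imread('pics/top1.png');s=cv2.imread('pics/scene1.png')
cv2.imwrite('pics/a.png',cv2.resize(t[80:320,90:410],None,fx=2.5,fy=2.5,interpolation=2))
cv2.imwrite('pics/b.png',cv2.resize(s[110:310,100:400],None,fx=2.6,fy=2.6,interpolation=2))
```

```text
(no output)
```

View pics/a.png

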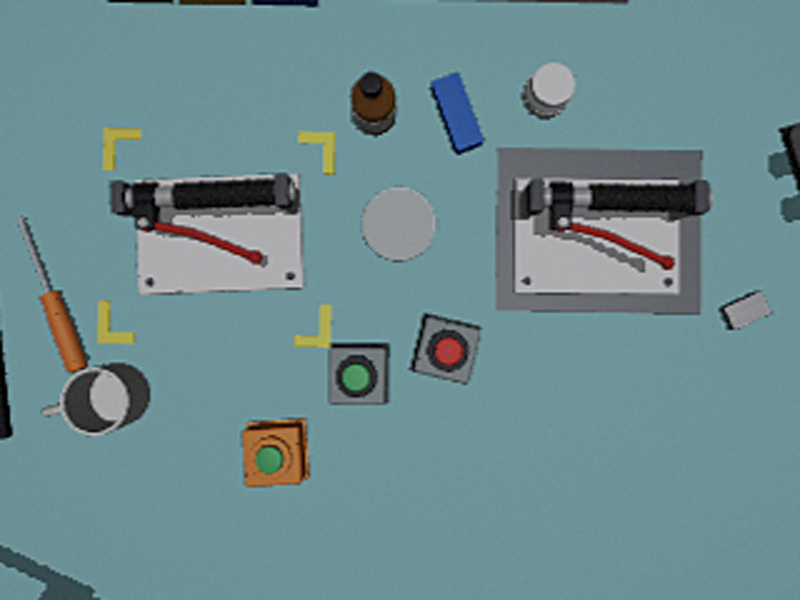

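View pics/b.png

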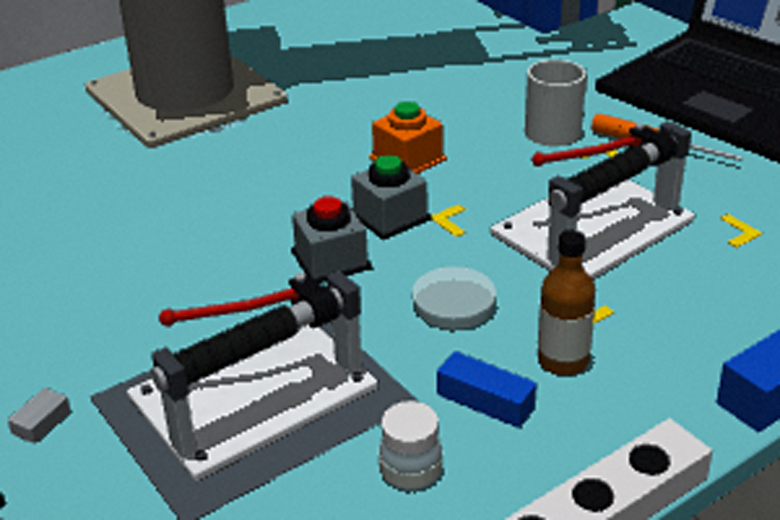

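The stand to check is the left one in the top view: lever ball at crop (257,257), plate front corners at (139,294) and (302,287). The grey green-button box is at (357,377) and the red one at (448,350). The orange look-alike at (270,458) is to be avoided.

```bash
cat >> h.py <<'E'
def plan(x,y,z,yaw):
    from scipy.spatial.transform import Rotation as R
    s=r.sense();M=R.from_euler('xyz',s['tcp_rot'],degrees=True).as_matrix()
    d=M.T@(np.array([x,y,z])-s['tool_pos'])/1000
    t=(s['tcp_rot'][2]-yaw+180)%360-180
    print('row',d.round(4).tolist(),round(t,2))
E
python3 - <<'E'
from h import *
p=snap('top')
f=lambda a:(90+(a[0]+.5)/2.5-.5,80+(a[1]+.5)/2.5-.5)
A=ray(p,f((139,294)),12);B=ray(p,f((302,287)),12)
d=(A-B)[:2];yaw=np.degrees(np.arctan2(-d[0],d[1]));print(A,B,np.hypot(*d),yaw)
n=np.array([d[1],-d[0]])/np.hypot(*d);print('foot',(A+B)[:2]/2+70*n)
print('ball',ray(p,f((257,257)),100))
for nm,c in (('green',(356,377)),('red',(448,350))): print(nm,ray(p,f(c),65))
print('marks',[ray(p,f(c),0)[:2] for c in((107,132),(333,135),(100,341),(328,345))])
M=np.mean([ray(p,f(c),0)[:2] for c in((107,132),(333,135),(100,341),(328,345))],0);print(M)
plan(515,178,200,yaw)
q=snap('scene')
for X in((433,51,55),(433,51,65),(457,-57,65)):print(proj(q,X))
im=q['image'][110:310,100:400].astype(int);
for nm,m in(('g',(im[...,1]>im[...,0]*1.8)&(im[...,1]>im[...,2]*1.3)),('r',(im[...,0]>im[...,1]*3)&(im[...,0]>120))):
    n,l,st,c=cv2.connectedComponentsWithStats(m.astype('uint8'))
    print(nm,[(st[i,4],(c[i]+[100,110]).round(1).tolist(),ray(q,c[i]+[100,110],65)) for i in range(1,n) if st[i,4]>15])
E
```

```text
[524.5 316.2  12. ] [536.6 119.6  12. ] 196.9720030867331 3.521900044052855
foot [600.41779737 222.2001035 ]
ball [566.5 159.8 100. ]
green [433.5  49.3  65. ]
red [466.2 -55.3  65. ]
marks [array([723.2, 365.1]), array([724.5,  87.1]), array([466.6, 365.7]), array([466.9,  87.7])]
[595.3 226.4]
row [-0.2661, 0.4306, 0.0533] 67.76
[249.1 177.8]
[249.  174.9]
[223.2 190.4]
g [(np.int32(53), [256.2, 151.9], array([328. , 154.6,  65. ])), (np.int32(73), [249.0, 173.4], array([425.3,  56.2,  65. ]))]
r [(np.int32(68), [323.5, 167.2], array([537.6, 259.9,  65. ])), (np.int32(47), [225.6, 188.2], array([451.4, -45.4,  65. ])), (np.int32(117), [186.2, 227.3], array([ 543.3, -224.1,   65. ]))]
```

```bash
python3 -m jog '[[-0.134,0.215,0,34,0],[-0.266,0.43,0,68,0],[-0.266,0.43,0,68,0],[-0.266,0.43,0,68,0],[-0.266,0.43,0,68,0],[-0.266,0.43,0,68,0],[-0.266,0.43,0,68,0],[-0.266,0.43,0,68,0]]' 30; python3 -c "
from h import *
plan(515,180,200,3.2)"
```

```text
time: 2.4
tool_pos: [448.2, 258.0, 253.7]
tcp_rot: [-180.0, -0.0, 2.9]
ft_force: [1.1, 1.0, -0.1]
finger_gap: 0.2
row [0.0627, 0.0813, 0.0537] -0.27
```

```bash
python3 -m jog '[[0.03,0.04,0.02,0,0],[0.063,0.081,0.054,0,0],[0.063,0.081,0.054,0,0],[0.063,0.081,0.1,0,0],[0.063,0.081,0.15,0,0],[0.063,0.081,0.15,0,0],[0.063,0.081,0.15,0,0]]'; python3 -c "
from h import *
plan(545,180,104,3.2)"
```

```text
time: 3.1
tool_pos: [514.5, 180.7, 103.7]
tcp_rot: [-180.0, 0.1, 3.0]
ft_force: [-0.4, -0.1, 0.8]
finger_gap: -0.4
row [0.0304, 0.0023, -0.0004] -0.24
```

```bash
python3 -m jog '[[0.015,0,0,0,0],[0.025,0,0,0,0],[0.03,0,0,0,0],[0.03,0,0,0,0]]'; python3 -m jog '[[0.003,0,0,0,0],[0.006,0,0,0,0],[0.006,0,0,0,0]]'; python3 -m jog '[[0.002,0,0,0,0],[0.004,0,0,0,0],[0.004,0,0,0,0]]'
python3 - <<'E'
from h import *
a=snap('top','t2.png')['image'][130:210,130:230];b=snap('scene','s2.png')['image'][130:230,270:370]
f=lambda i:cv2.resize(i[...,::-1],(400,400),interpolation=2)
cv2.imwrite('pics/c.png',np.hstack([f(a),f(b)]))
E
```

```text
time: 3.5
tool_pos: [546.0, 182.7, 105.5]
tcp_rot: [-180.0, -0.1, 3.0]
ft_force: [-0.2, -0.2, 0.3]
finger_gap: 0.4
time: 3.8
tool_pos: [552.2, 183.0, 105.8]
tcp_rot: [-180.0, -0.1, 3.0]
ft_force: [-0.2, -0.1, -0.2]
finger_gap: 0.2
time: 4.1
tool_pos: [555.9, 183.1, 105.4]
tcp_rot: [-180.0, -0.0, 3.0]
ft_force: [-1.8, -0.5, 1.1]
finger_gap: 0.0
```

View pics/c.png

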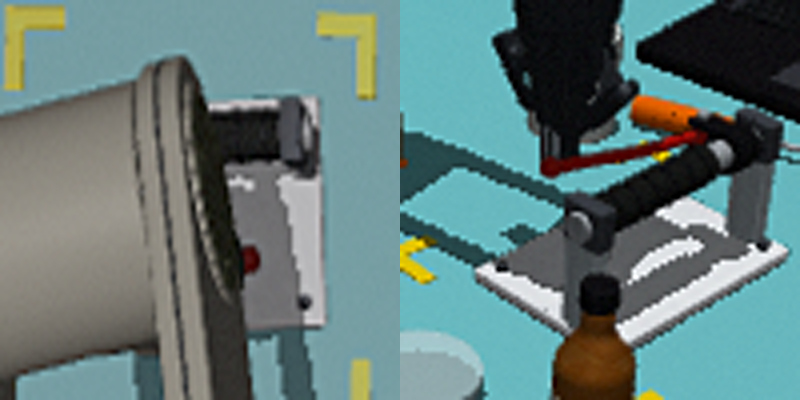

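Contact at TCP x of about 555 mm: the scene view shows the fingers behind the lever just inboard of the ball (crop 550,168), clear of the bar. I'll push on in small steps.

```bash
python3 -m jog '[[0.003,-0.003,0,0,0],[0.006,-0.005,0,0,0],[0.009,-0.005,0,0,0],[0.009,-0.005,0,0,0]]'; python3 -m jog '[[0.003,0,0,0,0],[0.006,0,0,0,0],[0.006,0,0,0,0]]'; python3 -m jog '[[0.002,0,0,0,0],[0.004,0,0,0,0],[0.004,0,0,0,0]]'
```

```text
time: 4.6
tool_pos: [564.9, 188.7, 105.3]
tcp_rot: [-180.0, -0.0, 3.0]
ft_force: [-2.0, -0.6, -1.3]
finger_gap: -0.1
time: 4.9
tool_pos: [571.1, 188.9, 105.2]
tcp_rot: [-180.0, -0.0, 3.0]
ft_force: [-4.4, -1.6, -1.4]
finger_gap: -0.2
time: 5.2
tool_pos: [575.3, 189.0, 105.1]
tcp_rot: [-180.0, -0.0, 2.9]
ft_force: [-4.9, -0.9, -1.4]
finger_gap: -0.1
```

```bash
python3 -m jog '[[0.002,0,0,0,0],[0.003,0,0,0,0],[0.003,0,0,0,0]]'
```

```text
time: 5.5
tool_pos: [578.3, 189.0, 105.1]
tcp_rot: [-180.0, -0.0, 2.9]
ft_force: [-4.3, -2.3, 0.6]
finger_gap: 0.0
```

```bash
python3 -m jog '[[0.001,0,0,0,0],[0.002,0,0,0,0],[0.002,0,0,0,0]]'; python3 -m jog '[[0.001,0,0,0,0],[0.002,0,0,0,0],[0.002,0,0,0,0]]'
```

```text
time: 5.8
tool_pos: [580.2, 189.0, 105.0]
tcp_rot: [180.0, 0.0, 2.9]
ft_force: [-3.3, -2.7, -0.4]
finger_gap: 0.2
time: 6.1
tool_pos: [581.3, 188.8, 104.8]
tcp_rot: [180.0, 0.1, 2.9]
ft_force: [-8.5, -3.7, 2.8]
finger_gap: -0.2
```

```bash
python3 -m jog '[[0.001,0,0,0,0],[0.002,0,0,0,0],[0.002,0,0,0,0]]'
```

```text
time: 6.4
tool_pos: [581.8, 188.8, 104.7]
tcp_rot: [179.9, 0.3, 2.9]
ft_force: [-13.4, -3.2, 5.7]
finger_gap: 0.2
```

Firm stop at about 581 mm (force jumps 4 → 8 → 13 N). Hold there and look at the gap.

```bash
python3 -m jog '[[0.001,0,0,0,0],[0.001,0,0,0,0],[0.001,0,0,0,0],[0.001,0,0,0,0],[0.001,0,0,0,0],[0.001,0,0,0,0]]';python3 -m jog '[[0.001,0,0,0,0],[0.001,0,0,0,0],[0.001,0,0,0,0],[0.001,0,0,0,0]]'
python3 - <<'E'
from h import *
p=snap('scene','s3.png')
a=p['image'][130:190,290:370]
# expected press-rod and ball positions for various angles
foot=np.array([598,221.]);y=np.radians(3.2);R=np.array([[np.cos(y),-np.sin(y)],[np.sin(y),np.cos(y)]])
for q in(0,.2,.25,.3,.36,.42):
    t=np.arcsin(34/105)-q
    o=[]
    for L in(105,125):
        w=foot+R@[5-L*np.sin(t),60-L*np.cos(t)];o.append((w.round(1).tolist(),proj(p,[*w,100]).tolist()))
    print(q,o)
print([(d['uv'],d['conf']) for d in r.pinpoint(p,'press_a')])
cv2.imwrite('pics/d.png',cv2.resize(a[...,::-1],(800,600),interpolation=2))
E
```

```text
time: 7.0
tool_pos: [581.6, 188.8, 104.7]
tcp_rot: [179.9, 0.5, 3.0]
ft_force: [-10.9, -4.0, 5.3]
finger_gap: -0.1
time: 7.4
tool_pos: [581.5, 188.8, 104.8]
tcp_rot: [179.9, 0.6, 3.0]
ft_force: [-10.3, -3.3, 4.5]
finger_gap: -0.1
0 [([571.2, 180.1], [312.3, 170.0]), ([565.8, 160.8], [306.1, 171.3])]
0.2 [([591.9, 176.5], [316.2, 173.2]), ([590.4, 156.5], [310.7, 175.3])]
0.25 [([597.1, 176.2], [317.4, 174.0]), ([596.7, 156.2], [312.1, 176.2])]
0.3 [([602.4, 176.2], [318.6, 174.8]), ([602.9, 156.2], [313.6, 177.1])]
0.36 [([608.7, 176.6], [320.3, 175.6]), ([610.4, 156.6], [315.5, 178.1])]
0.42 [([614.9, 177.3], [322.0, 176.5]), ([617.8, 157.5], [317.5, 179.1])]
[([170.2, 231.0], 0.65), ([317.5, 173.6], 0.58)]
```

View pics/d.png

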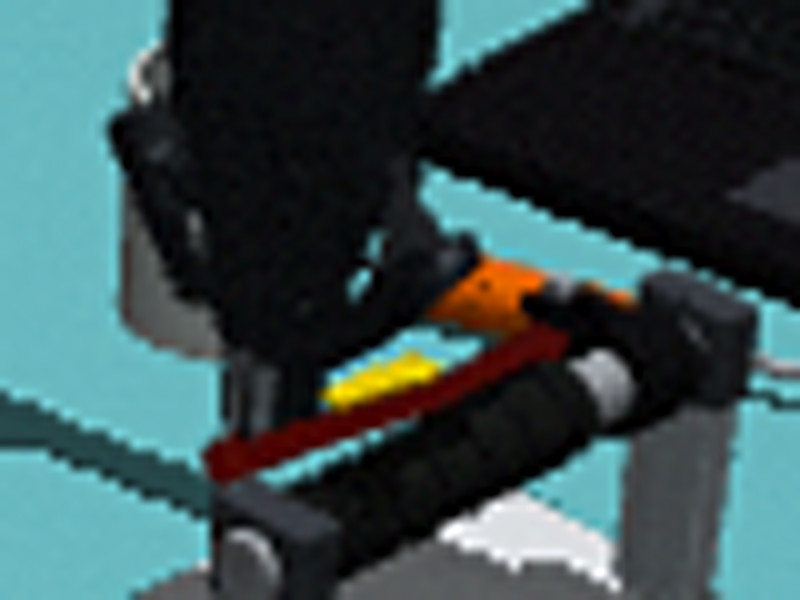

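At the stop the ball is at (312.2,176.2), which matches 0.25 rad. A gap to the grip is clearly visible, and TCP travel of about 26.5 mm gives the same angle. The lever is sound, so it's the green button. The hold has lasted over 1 s; releasing.

```bash
python3 -m jog '[[-0.01,0,0,0,0],[-0.02,0,0,0,0],[-0.035,0,0,0,0],[-0.055,0,0,0,0],[-0.07,0,0,0,0],[-0.07,0,0,0,0]]'; python3 -m jog '[[0,0,-0.04,0,0],[0,0,-0.06,0,0],[0,0,-0.06,0,0]]'
python3 - <<'E'
from h import *
p=snap('scene','s4.png')
cv2.imwrite('pics/e.png',cv2.resize(p['image'][130:250,200:360][...,::-1],(800,600),interpolation=2))
plan(431,51,105,3)
E
```

```text
time: 8.1
tool_pos: [510.5, 185.4, 105.8]
tcp_rot: [179.9, 0.5, 3.0]
ft_force: [1.0, -0.1, -0.2]
finger_gap: 0.1
time: 8.4
tool_pos: [514.5, 186.2, 170.7]
tcp_rot: [-180.0, 0.0, 3.0]
ft_force: [1.0, 0.9, 0.1]
finger_gap: 0.0
row [-0.0891, 0.1304, 0.0638] -0.01
```

View pics/e.png

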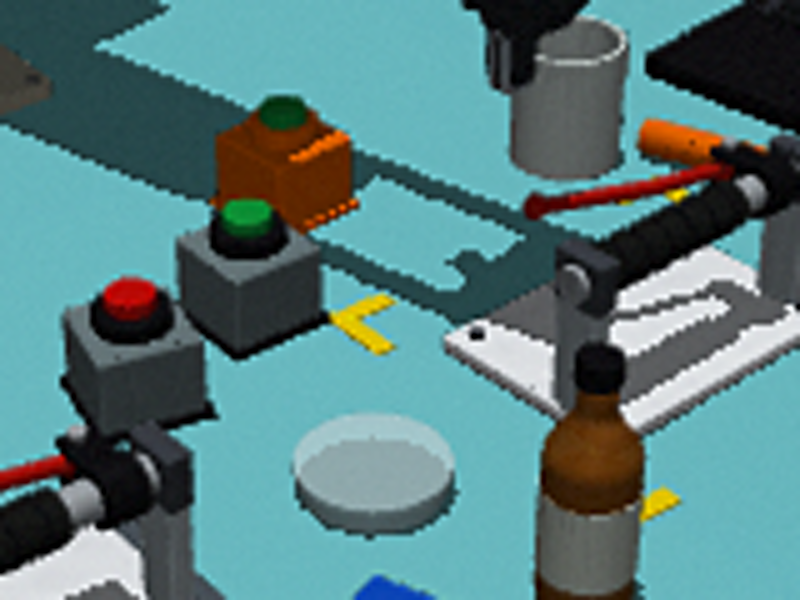

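The lever is back at rest. The green button's top sits at scene (249.4,173), which triangulates to about (432, 50, 71).

```bash
python3 -m jog '[[-0.03,0.043,0,0,0],[-0.06,0.087,0,0,0],[-0.088,0.131,0,0,0],[-0.088,0.131,0,0,0],[-0.088,0.131,0.03,0,0],[-0.088,0.131,0.057,0,0],[-0.088,0.131,0.057,0,0],[-0.088,0.131,0.057,0,0]]'
python3 - <<'E'
from h import *
q=snap('scene','s5.png')
cv2.imwrite('pics/f.png',cv2.resize(q['image'][130:205,200:300][...,::-1],(800,600),interpolation=2))
plan(432,50,95,3)
E
```

```text
time: 9.25
tool_pos: [431.7, 50.7, 111.4]
tcp_rot: [180.0, 0.3, 3.0]
ft_force: [0.3, 0.9, 0.1]
finger_gap: -0.1
row [-0.0006, 0.0006, 0.0175] 0.02
```

View pics/f.png

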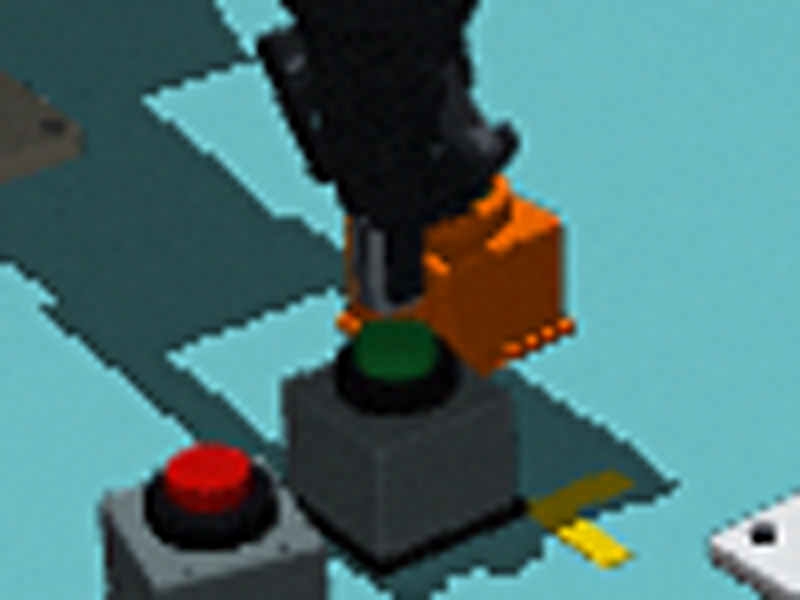

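The closed fingertips (about 388,308) hang just above the centre of the green button (395,345). Press down.

```bash
python3 -m jog '[[0,0,0.007,0,0],[0,0,0.014,0,0],[0,0,0.016,0,0],[0,0,0.016,0,0]]'; python3 -m jog '[[0,0,0.002,0,0],[0,0,0.004,0,0],[0,0,0.004,0,0]]'
```

```text
time: 9.7
tool_pos: [433.0, 50.8, 96.7]
tcp_rot: [180.0, 0.1, 3.0]
ft_force: [0.5, 1.5, 2.4]
finger_gap: 0.2
time: 10.0
tool_pos: [433.1, 50.8, 93.0]
tcp_rot: [180.0, 0.1, 3.0]
ft_force: [-1.2, -0.4, 5.4]
finger_gap: 0.4
```

```bash
python3 -m jog '[[0,0,0.002,0,0],[0,0,0.003,0,0],[0,0,0.003,0,0]]'
```

```text
time: 10.3
tool_pos: [433.5, 50.8, 92.6]
tcp_rot: [180.0, 0.1, 3.0]
ft_force: [-14.1, -0.3, 30.5]
finger_gap: 0.2
```

The button is bottomed (30 N against a 4.5 N spring). Lift off.

```bash
python3 -m jog '[[0,0,-0.01,0,0],[0,0,-0.04,0,0],[0,0,-0.08,0,0],[0,0,-0.12,0,0],[0,0,-0.12,0,0],[0,0,-0.12,0,0]]'
python3 - <<'E'
from h import *
p=snap('scene','s6.png');a=cv2.imread('pics/scene1.png')
cv2.imwrite('pics/g.png',np.vstack([cv2.resize(i[120:310,90:400],(480,294)) for i in (a,p['image'][...,::-1])]))
E
```

```text
time: 10.9
tool_pos: [434.4, 50.8, 213.4]
tcp_rot: [180.0, -0.0, 3.0]
ft_force: [-0.4, -0.7, -0.6]
finger_gap: -0.1
```

View pics/g.png

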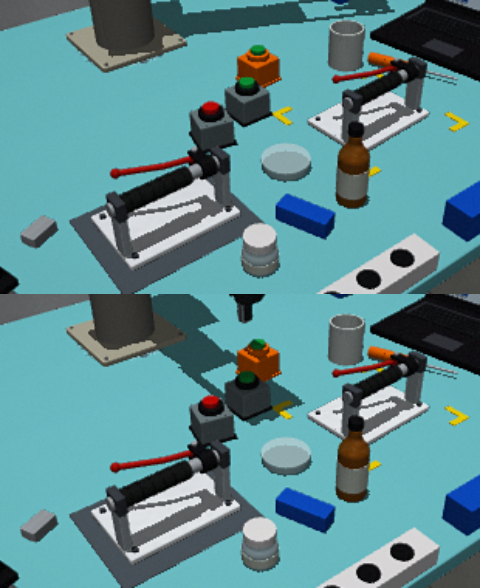

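Before (top) and after (bottom) match: the lever is released, the green button is up again, the bystanders are in place and the robot is clear.

```bash
python3 -c "
from bench import r
print(r.hand_in())"
```

```text
the job is handed in; nothing more can be done
None
```

I checked the lever between the yellow marks, judged it sound, pressed the green button on the grey box, and handed the job in at about 11 s of the 48 s.

- **Lever:** Pushed with the outside of the closed fingers, it came to a firm stop after about 26.5 mm. The force there rose from about 4 N to 13 N, and I held it for over a second. Finger travel and the ball's place in the picture both gave about 0.25 rad, and a gap to the grip was visible. It then sprang back by itself.
- **Green button:** It took about 5 N on the way down, then 30 N at the bottom stop, so it was fully pressed. That was firmer than needed, but below the 40 N limit.
- **Last checks:** The final picture shows the lever released, the green button up, the other things where they were, and the arm clear at about 0 N. None of the checks failed. The camera's detectors never found the corner marks, so I located those by eye in the top view.

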